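Shut the open pill pod and log the dose

TASK

One of the four pods of the pill organiser has been left with its lid up: gently push that lid down with your fingertips until it is shut. Then press the large round button on the reminder timer fully down, gently, and let it spring back up. Do not touch the other pods or press the timer's small button, leave everything else where it is, and do not pick up, carry or shove the pod or the timer.

Things in the scene. Friction and masses are not known exactly. Their poses are not given: they have to be found in the camera images.
- tray: low white plastic tray of the pill organiser, fixed to the counter, 64 (x) x 235 (y) x 14 mm high, 3 mm floor; four slots in a row along its y axis, 58 mm apart, one pod in each. Origin at the centre of its underside, z up, x away from the robot, turned at most 0.25 rad
- pod_up: the OPEN pill pod, loose in a slot of the tray: clear plastic box 52 (x) x 48 (y) x 38 mm high without its lid; origin at the centre of its underside, 3 mm above the counter; z up, +x towards its hinge side (away from the robot), x and y parallel to the tray's. It weighs about 100 g and may stand in any of the four slots. Its lid is hinged along its upper +x edge: hinge line at x = +26, z = +38 mm in the pod's frame
- lid_up (a joint): opening angle of the open pod's lid in rad: 0 is shut (flat on the pod), starts at 0.5 to 1.0, limit 1.3; the free edge swings up and towards +x. Light friction hinge (about 0.4 N at the edge), stays where it is left, no catch. While open, its outer face looks up and to +x; a finger moving towards -x and down on that face shuts it
- lid_up_edge (a point): middle of the free edge of the open lid, on its outer face; moves with the lid. The lid is a white plate 4 mm thick, 48 mm wide (y), 56 mm from hinge to this edge, with a tab 18 mm wide standing 5 mm beyond it; shut, its upper face is 42 mm above the pod's origin (45 mm above the counter)
- timer: the reminder timer: loose flat white plastic case 75 (x) x 120 (y) x 24 mm high, about 300 g, dark display; origin at the centre of its underside, z up. Large button at x 0, y -32 mm, small button at x -18, y +34 mm in its frame
- button_large (a joint): travel of the large round grey button in m: 0 is up, 0.005 fully down; spring-loaded, about 0.6 N to start and 3.6 N fully down. 38 mm across, its top 9 mm above the case (33 mm above the counter)
- button_large_top (a point): centre of the top of the large round button; sinks with it
- button_small (a joint): travel of the small round grey button in m: 0 is up, 0.003 fully down; 12 mm across, top 5 mm above the case; to be left alone
- cup: loose stainless steel cup, 72 mm across, 80 mm high, origin at the centre of its underside; bystander
- forceps: loose steel forceps lying flat roughly along x, 125 mm long, about 14 mm wide, 8 mm high, origin at the middle of the underside; bystander between the tray and the timer
- saucer: loose ceramic saucer, 110 mm across, 18 mm high, origin at the centre of its underside; bystander
- depressor: bamboo tongue depressor laid loose across the saucer's rim, 120 x 18 x 4 mm, origin at the middle of its underside; bystander
- bottle: loose amber glass jar, 44 mm across, 75 mm high, origin at the centre of its underside; bystander
- pod_b: a SHUT pill pod, loose in a slot of the tray: clear plastic box 52 (x) x 48 (y) x 38 mm high without its lid; origin at the centre of its underside, 3 mm above the counter; z up, +x towards its hinge side (away from the robot), x and y parallel to the tray's. Its shut lid's upper face is 45 mm above the counter; to be left untouched
- pod_c: a SHUT pill pod, loose in a slot of the tray: clear plastic box 52 (x) x 48 (y) x 38 mm high without its lid; origin at the centre of its underside, 3 mm above the counter; z up, +x towards its hinge side (away from the robot), x and y parallel to the tray's. Its shut lid's upper face is 45 mm above the counter; to be left untouched
- pod_d: a SHUT pill pod, loose in a slot of the tray: clear plastic box 52 (x) x 48 (y) x 38 mm high without its lid; origin at the centre of its underside, 3 mm above the counter; z up, +x towards its hinge side (away from the robot), x and y parallel to the tray's. Its shut lid's upper face is 45 mm above the counter; to be left untouched
There are look-alikes about, which are no part of the job. What is shaped like the pod_up but yellow is not meant.

How it is judged:
By the outcome, as a careful person would: the job done as asked, in the order asked, and still so for the second after the job is handed in, with the robot touching nothing.
It also fails if it takes over 45 s, if anything falls off the work surface, if the arm or the gripper's body presses on something with over 40 N, if the wrist force passes 120 N, or if a joint passes its speed limit or range.

ROBOT

A 6-joint arm with a two-finger parallel gripper is mounted at the origin on the work surface. World frame = base frame: x ahead of the robot, y to its left, z up, the work surface at z = 0. Lengths are in mm, angles in rad, forces in N, time in s.
With the tool pointing down it reaches from about 275 to 825 mm from the base axis. Payload 5.2 kg.
Tool frame: the origin (TCP) lies between the finger pads; the fingertips stand 19 mm ahead of it and the grasp point (between the pads) is the TCP; z points along the fingers, y is the line along which they close (so a half turn about z gives the same grasp; the last joint's range is limited). The gripper opens to 93 mm and grips with 3 to 60 N. Pads are 15 mm wide; open, the fingers measure 128 mm over their backs; the gripper's body (75 mm by 188 mm) begins 65 mm behind the grasp point.
Start: joints at [-1.34, 0.259, 1.535, -0, 1.348, -0.203], TCP at [231.198, -499.052, 237.653] pointing down, gripper open.
Joint ranges: [-3.14, 3.14], [-0.91, 2.08], [0.19, 2.58], [-1.22, 4.36], [0.22, 2.71], [-3.12, 3.12]. Speed limits (rad/s): [2.57, 2.57, 3.14, 3.14, 3.14, 3.14].

INTERFACE

Orientations are given as a rotation vector (axis times angle).
In Python, from workcell import readout, optics, ticket gives the robot as it stands. The module is installed in compiled form; this text tells all that it offers.
- The arm moves only by the tool move_arm, never from a script. Its argument "increments" is text: rows parted by semicolons, each of 7 numbers parted by spaces: the shift along the tool's x, y, z scaled (see below), then the turn, a rotation vector about the tool's x, y, z scaled (see below), then the closure, from 0 (fully open) to 1 (shut). A call has 1 to 20 rows; each row shifts and turns the commanded pose from where the row before left it, along the tool's axes as they then stand; what a row does not reach is not made up. The controller multiplies each number of a shift by 50 cm and each number of a turn by 30 degrees. A row lasts 1/12 s, in which the tool goes at most 41.7 mm and 7.16 degrees, less where a joint would pass 70% of its speed; a pose out of reach is approached as far as the arm can. A call with a number of a shift or a turn outside -1 to 1 is refused whole. A call with a gripper value outside its range is refused whole. The fingers move at their own pace and stop on an object; "squeeze" is the grip in N (left out, the last holds). Time passes only in rows, so rows that do not move let the fingers close. It gives the time, the measured TCP pose, the force, the opening and the grip force at its end, in the units of the state.
- readout.sense(): the state, without advancing time (a new reading comes with each control period).
- optics.get_image(name): name is "side" or "top" or "wrist"; returns a dict with "image" (420x560x3 uint8, red, green, blue), "fx", "fy", "cx", "cy" (pixels), "T" (4x4, takes a point from camera to world coordinates); the wrist camera has in their place "mount" (4x4, takes a point from camera to tool coordinates, whose origin is the TCP and whose axes are the flange's). Camera axes: x right, y down, z forward; pixel columns grow to the right and rows downward; lengths in mm; the calibration is good to about 2 mm. A picture is of the moment at which its call begins: read the wrist's pose just before it. There is no depth.
- ticket.hand_in(): hands the job in; it is judged then, once.
The state is a dict: "clock": time; "joint_pos": joint angles; "dq": joint speeds; "tau": joint torques, N m; "position": TCP position; "ee_rot": TCP orientation; "ft_force": force on the tool from outside, world axes, zero at the start; "wrist_torque": the same for the moment, N m; "finger_gap": finger opening in mm; "finger_force": force on a finger pad.
Only numpy, scipy, OpenCV 4.12 (cv2) and the standard library are available. Lean on these libraries where they do the work, as an engineer would, in place of code of your own. Each camera call takes 0.05 s, during which the arm holds its last target. There are 200 camera calls.

## Working session

There is one attempt and no reset: what is moved stays moved. The work goes in short steps, Python scripts to look and compute and a tool call to move; the robot and the scene stay as the last step left them, time stands still between calls to the robot, and variables do not carry over. Pictures are saved under pics/ and viewed, at most 10 in all, crops included, and the job is handed in when it is done.

Besides the shell and the picture viewer there is one more tool, called after "Emit:" in YAML: its name, and indented under it one key for each argument. move_arm: Moves the arm, as the interface text tells. Its arguments: {"type":"object","properties":{"increments":{"type":"string"},"squeeze":{"type":"number"}},"required":["increments"]}

```bash
mkdir -p pics; cat > h.py <<'E'
import numpy as np,cv2
from workcell import readout,optics
from scipy.spatial.transform import Rotation as R
def get(n,f=None):
    s=readout.sense();d=optics.get_image(n)
    if 'T' in d and d['T'] is not None: T=np.array(d['T'])
    else:
        W=np.eye(4);W[:3,:3]=R.from_rotvec(s['ee_rot']).as_matrix();W[:3,3]=s['position'];T=W@np.array(d['mount'])
    d['T']=T
    if f: cv2.imwrite('pics/'+f,d['image'][:,:,::-1])
    return d
def ray(d,u,v,z):
    T=d['T'];r=T[:3,:3]@np.array([(u-d['cx'])/d['fx'],(v-d['cy'])/d['fy'],1]);o=T[:3,3]
    return o+r*(z-o[2])/r[2]
def proj(d,p):
    q=np.linalg.inv(d['T'])@np.append(p,1);return q[0]/q[2]*d['fx']+d['cx'],q[1]/q[2]*d['fy']+d['cy']
E
python3 - <<'E'
from h import *
for n in('top','side'):
    d=get(n,n+'.png');print(n,d['fx'],d['T'].round(3).tolist())
s=readout.sense();print(s['clock'],s['ee_rot'],s['ft_force'],s['finger_gap'])
print(R.from_rotvec(s['ee_rot']).as_matrix().round(3))
E
```

```text
top 450.3157373448175 [[-0.018, -0.993, 0.119, 483.942], [-1.0, 0.02, 0.012, -33.086], [-0.014, -0.118, -0.993, 1108.639], [0.0, 0.0, 0.0, 1.0]]
side 490.4171074758918 [[0.935, -0.233, 0.267, 359.983], [-0.354, -0.636, 0.686, -718.909], [0.01, -0.736, -0.677, 740.819], [0.0, 0.0, 0.0, 1.0]]
0.1 [-3.06637997e+00 -6.75699738e-01  6.43898552e-05] [-0.93958026  0.25998334 -0.24663178] 92.8296202719408
[[ 0.907  0.42  -0.   ]
 [ 0.42  -0.907  0.002]
 [ 0.    -0.002 -1.   ]]
```

View pics/top.png

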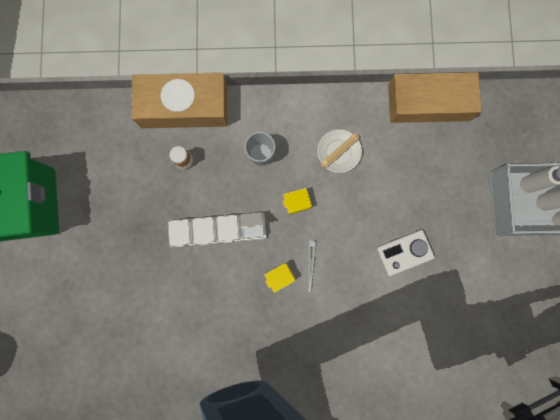

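View pics/side.png

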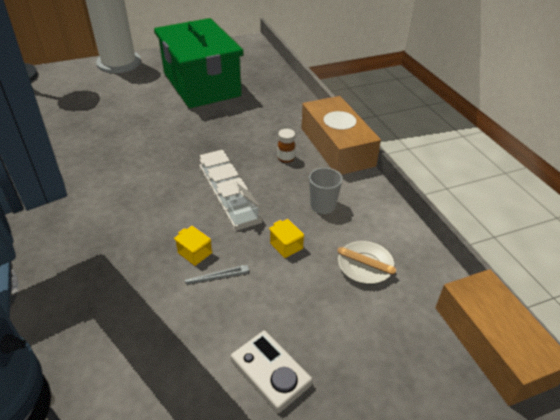

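The top view shows the tray running from (170,232) to (265,226), with the open pod at its right (-y) end near (252,227). The timer's large button is at (419,248). Yellow look-alikes are at (297,200) and (280,278). I'll zoom in on these next.

```bash
python3 - <<'E'
from h import *
t=get('top');s=get('side')
a=cv2.resize(t['image'][195:265,160:310],(600,280),interpolation=cv2.INTER_CUBIC)
b=cv2.resize(s['image'][145:235,190:340],(500,300),interpolation=cv2.INTER_CUBIC)
c=np.zeros((580,600,3),np.uint8);c[:280]=a;c[280:,:500]=b
cv2.imwrite('pics/c.png',c[:,:,::-1])
for n,p,z in [('btn',(419,248),33),('small',(396,265),29),('L',(180,233),45),('M2',(204,231),45),('M3',(228,229),45),('openpod',(252,227),20),('y1',(297,201),40),('y2',(280,278),40),('forceps',(312,265),5),('cup',(260,149),80)]: print(n,ray(t,*p,z).round(0))
print('btn side',ray(s,284,379,33).round(0))
E
```

```text
btn [ 512. -367.   33.]
small [ 473. -311.   29.]
L [557. 199.  45.]
M2 [561. 142.  45.]
M3 [565.  85.  45.]
openpod [570.  30.  20.]
y1 [629. -80.  40.]
y2 [447. -36.  40.]
forceps [ 476. -114.    5.]
cup [748.   5.  80.]
btn side [ 513. -371.   33.]
```

View pics/c.png

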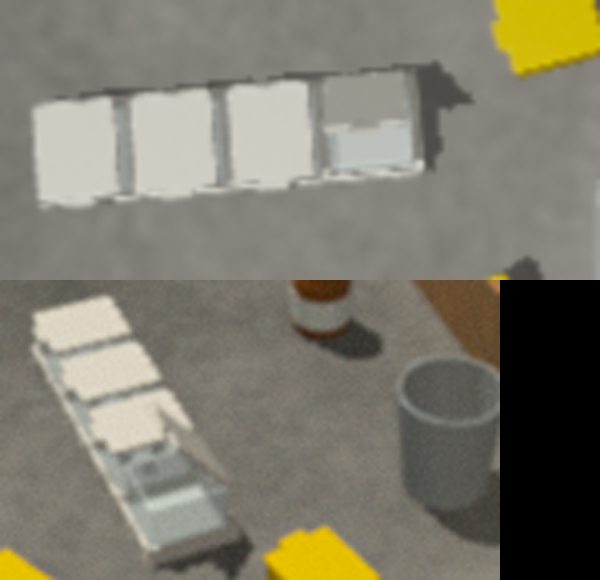

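The crop confirms the open pod is the -y-most one, with its lid edge at about (252,226) in the full top image. I'll move above it with the fingers shut.

Emit:
move_arm:
  increments: "0.059 -0.037 0.004 0 0 0 1;0.059 -0.037 0.004 0 0 0 1;0.059 -0.037 0.004 0 0 0 1;0.059 -0.037 0.004 0 0 0 1;0.059 -0.037 0.004 0 0 0 1;0.059 -0.037 0.004 0 0 0 1;0.059 -0.037 0.004 0 0 0 1;0.059 -0.037 0.004 0 0 0 1;0.059 -0.037 0.004 0 0 0 1;0.059 -0.037 0.004 0 0 0 1;0.059 -0.037 0.004 0 0 0 1;0.059 -0.037 0.004 0 0 0 1;0.059 -0.037 0.004 0 0 0 1;0.059 -0.037 0.004 0 0 0 1;0.059 -0.037 0.004 0 0 0 1;0.059 -0.037 0.004 0 0 0 1;0.059 -0.037 0.004 0 0 0 1;0.059 -0.037 0.004 0 0 0 1"
  squeeze: 5

```text
clock: 1.7
position: [573.6, 28.1, 201.4]
ee_rot: [-3.068, -0.676, 0.0]
ft_force: [0.4, -0.4, -0.0]
finger_gap: 0.4
finger_force: 0.0
```

Emit:
move_arm:
  increments: "0 0 0 0 0 0.173 1;0 0 0 0 0 0.173 1;0 0 0 0 0 0.173 1;0 0 0 0 0 0.173 1;0 0 0 0 0 0 1;0 0 0 0 0 0 1"

```text
clock: 2.2
position: [572.9, 26.3, 201.4]
ee_rot: [-3.139, -0.117, 0.001]
ft_force: [0.4, -0.0, 0.3]
finger_gap: 0.8
finger_force: 0.0
```

```bash
python3 - <<'E'
from h import *
d=get('wrist','w1.png');s=readout.sense()
print(s['position'],R.from_rotvec(s['ee_rot']).as_matrix().round(3).tolist(),s['clock'],s['finger_gap'],s['ft_force'],d['T'].round(2).tolist(),d['fx'])
E
```

```text
[572.95345691  26.2736198  201.51942165] [[0.997, 0.074, -0.0], [0.074, -0.997, 0.0], [-0.0, -0.0, -1.0]] 2.25 0.3083370310251948 [-0.23950624  0.0959957   0.07676601] [[0.07, -0.95, -0.3, 655.86], [-1.0, -0.07, -0.02, 32.08], [-0.0, 0.3, -0.95, 348.46], [0.0, 0.0, 0.0, 1.0]] 322.75814513905186
```

View pics/w1.png

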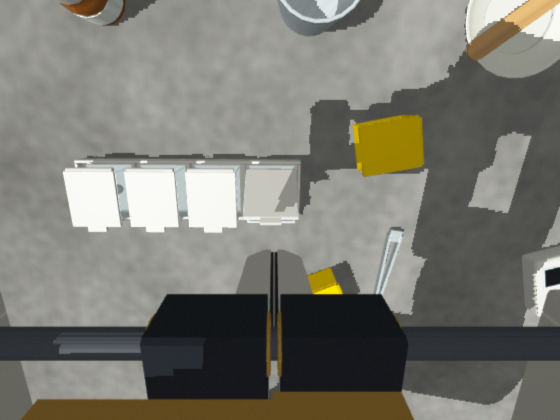

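The wrist view shows the grey lid of the open pod, with its hinge edge at about (247..299,167) and its free edge at about (243..298,218). The shut neighbour spans x from 187 to 240.

```bash
python3 - <<'E'
from h import *
d=get('wrist');t=get('top')
g=lambda u,v,z:ray(d,u,v,z).round(1)
print('hinge',g(247,167,41),g(299,167,41),'nbr lid',g(185,168,45),g(237,168,45),g(187,227,45),g(237,227,45))
print('tray corners',g(300,160,14),g(299,222,14))
for z in(60,70,80,90,100):print(z,g(270,218,z),ray(t,252,225.5,z).round(1))
E
```

```text
hinge [602.9  53.8  41. ] [606.5   4.2  41. ] nbr lid [598.3 111.9  45. ] [601.9  62.9  45. ] [539.  110.4  45. ] [542.6  60.5  45. ]
tray corners [609.5   1.4  14. ] [541.9  -4.1  14. ]
60 [559.5  28.5  60. ] [570.6  27.2  60. ]
70 [562.9  28.6  70. ] [569.8  26.6  70. ]
80 [566.2  28.7  80. ] [569.   26.1  80. ]
90 [569.5  28.8  90. ] [568.1  25.5  90. ]
100 [572.9  29.  100. ] [567.3  24.9 100. ]
```

Emit:
move_arm:
  increments: "0.021 0.001 0 0 0 0 1;0.021 0.001 0 0 0 0 1;0 0 0.048 0 0 0 1;0 0 0.048 0 0 0 1;0 0 0.048 0 0 0 1;0 0 0.048 0 0 0 1;0 0 0 0 0 0 1;0 0 0 0 0 0 1"

```text
clock: 3.02
position: [593.1, 26.8, 104.7]
ee_rot: [-3.139, -0.113, 0.005]
ft_force: [0.1, -0.8, 0.4]
finger_gap: 0.8
finger_force: 0.0
```

```bash
python3 - <<'E'
from h import *
s=readout.sense();print(s['position'],s['ft_force'])
d=get('side')
cv2.imwrite('pics/s2.png',cv2.resize(d['image'][125:245,170:330],(640,480),interpolation=cv2.INTER_CUBIC)[:,:,::-1])
E
```

```text
[593.11324948  26.81090879 104.72456263] [ 0.08544423 -0.82087049  0.41501209]
```

View pics/s2.png

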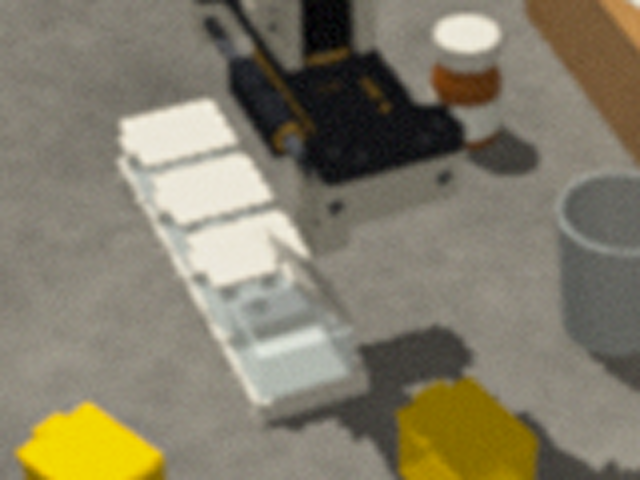

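The finger stands behind and above the raised lid, whose edge line runs from (275,235) to (350,330) in the crop. Now I'll push down and towards -x.

Emit:
move_arm:
  increments: "0 0 0.012 0 0 0 1;0 0 0.012 0 0 0 1;-0.004 0 0.006 0 0 0 1;-0.004 0 0.006 0 0 0 1;-0.004 0 0.006 0 0 0 1;-0.004 0 0.006 0 0 0 1;-0.004 0 0.006 0 0 0 1"

```text
clock: 3.65
position: [583.9, 26.1, 78.5]
ee_rot: [3.14, 0.112, 0.0]
ft_force: [-0.5, 1.0, -0.2]
finger_gap: 0.3
finger_force: 0.2
```

Emit:
move_arm:
  increments: "-0.004 0 0.005 0 0 0 1;-0.004 0 0.005 0 0 0 1;-0.004 0 0.005 0 0 0 1;-0.004 0 0.003 0 0 0 1;-0.004 0 0.002 0 0 0 1;0 0 0 0 0 0 1"

```text
clock: 4.15
position: [573.5, 25.4, 68.3]
ee_rot: [-3.139, -0.112, 0.002]
ft_force: [-0.8, 0.3, -0.5]
finger_gap: 0.6
finger_force: 0.0
```

Emit:
move_arm:
  increments: "-0.004 0 0.002 0 0 0 1;-0.002 0 0.002 0 0 0 1;0 0 0.002 0 0 0 1;0 0 0 0 0 0 1;0 0 0 0 0 0 1"

```text
clock: 4.57
position: [571.1, 25.2, 65.6]
ee_rot: [-3.14, -0.112, 0.0]
ft_force: [0.2, 1.5, -0.7]
finger_gap: 0.8
finger_force: 0.0
```

Emit:
move_arm:
  increments: "0 0 0.002 0 0 0 1;0 0 0 0 0 0 1;0 0 0 0 0 0 1"

```text
clock: 4.82
position: [571.1, 25.2, 64.6]
ee_rot: [-3.14, -0.112, 0.0]
ft_force: [-0.4, -0.3, -0.3]
finger_gap: 0.6
finger_force: 0.0
```

```bash
python3 - <<'E'
from h import *
s=readout.sense();print(s['position'],s['ft_force'])
d=get('side')
cv2.imwrite('pics/s3.png',cv2.resize(d['image'][125:245,170:330],(640,480),interpolation=cv2.INTER_CUBIC)[:,:,::-1])
E
```

```text
[571.11739772  25.15755206  64.59129447] [-0.36933319 -0.27829492 -0.28010202]
```

View pics/s3.png

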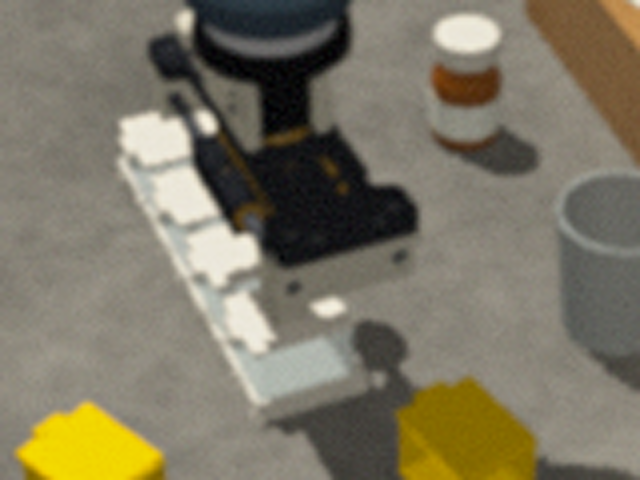

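The lid has been pushed almost flat under the fingertips (its free edge shows at about (248,320) in the crop). I'll press down until contact shows in the force.

Emit:
move_arm:
  increments: "0 0 0.001 0 0 0 1;0 0 0 0 0 0 1;0 0 0.001 0 0 0 1;0 0 0 0 0 0 1;0 0 0 0 0 0 1"

```text
clock: 5.28
position: [571.2, 25.2, 64.2]
ee_rot: [3.139, 0.112, 0.001]
ft_force: [-1.3, 0.4, 4.8]
finger_gap: 0.3
finger_force: 2.7
```

Contact is firm at about 5 N, so I'll lift and check.

Emit:
move_arm:
  increments: "0 0 -0.01 0 0 0 1;0 0 -0.03 0 0 0 1;0 0 -0.06 0 0 0 1;0 0 -0.06 0 0 0 1;0 0 -0.06 0 0 0 1;0 0 -0.06 0 0 0 1;0 0 0 0 0 0 1"

```text
clock: 5.87
position: [574.5, 24.8, 210.4]
ee_rot: [3.137, 0.113, 0.017]
ft_force: [1.3, 0.2, 1.0]
finger_gap: 0.4
finger_force: 0.0
```

```bash
python3 - <<'E'
from h import *
s=readout.sense();print(s['position'],s['ft_force'],R.from_rotvec(s['ee_rot']).as_matrix().round(3).tolist())
d=get('wrist')
a=cv2.resize(d['image'][140:250,40:320],(700,275),interpolation=cv2.INTER_CUBIC)
b=cv2.resize(get('side')['image'][145:235,190:290],(330,297),interpolation=cv2.INTER_CUBIC)
c=np.zeros((580,700,3),np.uint8);c[:275]=a;c[280:577,:330]=b
cv2.imwrite('pics/w2.png',c[:,:,::-1])
E
```

```text
[574.46391014  24.77686948 210.42517579] [1.3050655  0.22607992 0.95929419] [[0.997, 0.072, 0.011], [0.072, -0.997, -0.002], [0.011, 0.002, -1.0]]
```

View pics/w2.png

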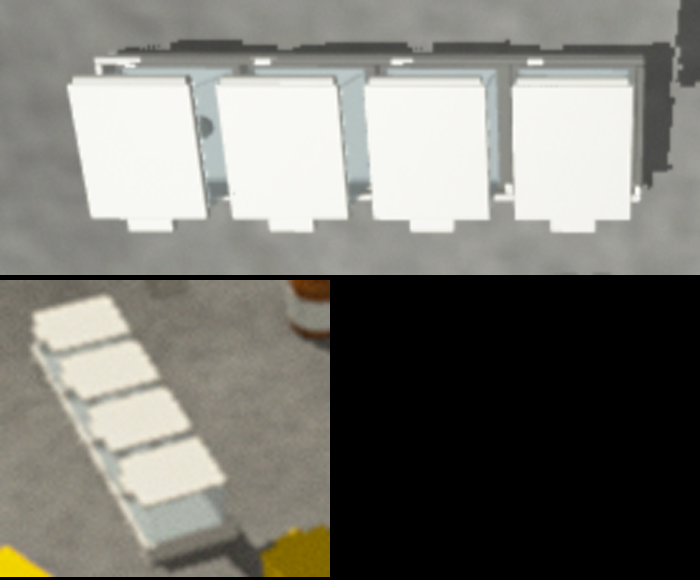

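All four lids are flat and aligned, with the pod now shut at (575,150) in the crop. Next I'll go over the timer's large button.

Emit:
move_arm:
  increments: "-0.015 0.0645 0 0 0 0 1;-0.015 0.0645 0 0 0 0 1;-0.015 0.0645 0 0 0 0 1;-0.015 0.0645 0 0 0 0 1;-0.015 0.0645 0 0 0 0 1;-0.015 0.0645 0 0 0 0 1;-0.015 0.0645 0 0 0 0 1;-0.015 0.0645 0 0 0 0 1;-0.015 0.0645 0 0 0 0 1;-0.015 0.0645 0 0 0 0 1;-0.015 0.0645 0 0 0 0 1;-0.015 0.0645 0 0 0 0 1;0 0 0 0 0 0 1;0 0 0 0 0 0 1"

```text
clock: 7.13
position: [507.6, -368.5, 201.2]
ee_rot: [-3.137, -0.107, 0.004]
ft_force: [0.1, -0.4, 0.1]
finger_gap: 0.7
finger_force: 0.0
```

```bash
python3 - <<'E'
from h import *
s=readout.sense();print(s['position'],s['ft_force'],R.from_rotvec(s['ee_rot']).as_matrix().round(3).tolist())
d=get('wrist','w3.png');print(proj(d,[512,-368,33]),proj(d,[473,-311,29]))
E
```

```text
[ 507.5939335  -368.45938576  201.16862406] [ 0.1192052  -0.38506702  0.09235617] [[0.998, 0.068, -0.003], [0.068, -0.998, 0.003], [-0.002, -0.003, -1.0]]
(np.float64(273.7287616514565), np.float64(192.57559835655312)) (np.float64(217.04741582270094), np.float64(224.07663340544107))
```

View pics/w3.png

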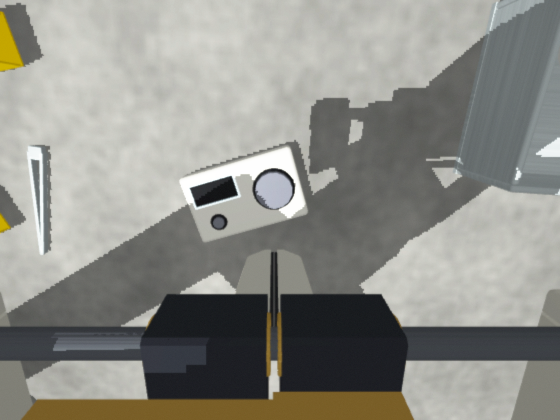

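The large button appears at (274,189) in the wrist view, about 3 px from where I predicted it. That puts it at roughly (514,-368). The small button, at (219,222), is well clear.

Emit:
move_arm:
  increments: "0.013 0 0 0 0 0 1;0 0 0.06 0 0 0 1;0 0 0.06 0 0 0 1;0 0 0.06 0 0 0 1;0 0 0.05 0 0 0 1;0 0 0.03 0 0 0 1;0 0 0.02 0 0 0 1;0 0 0 0 0 0 1;0 0 0 0 0 0 1"

```text
clock: 7.93
position: [516.1, -365.9, 63.8]
ee_rot: [-3.139, -0.114, 0.0]
ft_force: [-0.3, 0.2, -0.1]
finger_gap: 0.4
finger_force: 0.0
```

Emit:
move_arm:
  increments: "-0.004 0.004 0.005 0 0 0 1;0 0 0.008 0 0 0 1;0 0 0.006 0 0 0 1;0 0 0.003 0 0 0 1;0 0 0.002 0 0 0 1;0 0 0 0 0 0 1;0 0 0 0 0 0 1"

```text
clock: 8.52
position: [513.6, -369.1, 51.8]
ee_rot: [3.139, 0.112, -0.0]
ft_force: [-0.8, 0.2, 1.1]
finger_gap: 0.5
finger_force: 0.4
```

Emit:
move_arm:
  increments: "0 0 0.002 0 0 0 1;0 0 0.002 0 0 0 1;0 0 0 0 0 0 1;0 0 0 0 0 0 1"

```text
clock: 8.85
position: [513.7, -369.1, 49.8]
ee_rot: [3.139, 0.112, 0.0]
ft_force: [-1.0, 0.1, 3.2]
finger_gap: 0.2
finger_force: 1.0
```

Emit:
move_arm:
  increments: "0 0 0.002 0 0 0 1;0 0 0.002 0 0 0 1;0 0 0 0 0 0 1;0 0 0 0 0 0 1"

```text
clock: 9.18
position: [513.7, -369.2, 47.8]
ee_rot: [3.139, 0.112, 0.0]
ft_force: [-0.7, 0.2, 3.2]
finger_gap: 0.5
finger_force: 1.6
```

Emit:
move_arm:
  increments: "0 0 0.002 0 0 0 1;0 0 0 0 0 0 1;0 0 0 0 0 0 1;0 0 0 0 0 0 1"

```text
clock: 9.52
position: [513.7, -369.1, 47.2]
ee_rot: [3.139, 0.112, 0.0]
ft_force: [-2.1, 0.1, 6.6]
finger_gap: 0.6
finger_force: 3.1
```

Emit:
move_arm:
  increments: "0 0 0.001 0 0 0 1;0 0 0 0 0 0 1;0 0 0 0 0 0 1"

```text
clock: 9.77
position: [513.7, -369.1, 47.1]
ee_rot: [3.139, 0.112, 0.001]
ft_force: [-2.1, 1.3, 8.8]
finger_gap: 0.3
finger_force: 4.4
```

Emit:
move_arm:
  increments: "0 0 -0.004 0 0 0 1;0 0 -0.01 0 0 0 1;0 0 -0.02 0 0 0 1;0 0 -0.06 0 0 0 1;0 0 -0.06 0 0 0 1;0 0 -0.06 0 0 0 1;0 0 -0.06 0 0 0 1;0 0 0 0 0 0 1;0 0 0 0 0 0 1;0 0 0 0 0 0 1"

```text
clock: 10.6
position: [513.3, -368.5, 182.8]
ee_rot: [-3.139, -0.112, 0.001]
ft_force: [0.1, -0.6, -1.3]
finger_gap: 0.4
finger_force: 0.0
```

```bash
python3 - <<'E'
from h import *
d=get('top');b=get('side')['image'];print(readout.sense()['ft_force'])
c=np.vstack([cv2.resize(d['image'][130:300,160:450],(580,340)),cv2.resize(b[140:420,160:400],(580,250))[:, :]])
cv2.imwrite('pics/end.png',c[:,:,::-1])
E
```

```text
[-0.86553961 -0.39570585 -0.28701872]
```

View pics/end.png

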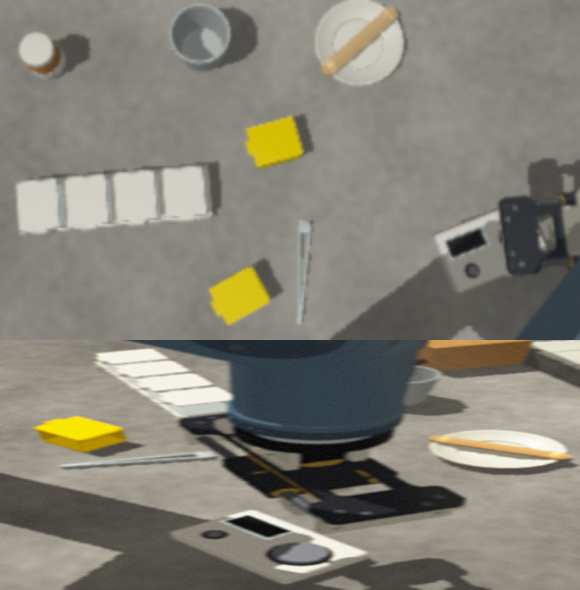

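The final view shows all four lids shut, the timer in place with its button up at about (300,552), and the bystanders undisturbed. The gripper is clear of everything.

```bash
python3 -c "
from workcell import ticket
print(ticket.hand_in())"
```

```text
the job is handed in; nothing more can be done
None
```

I pushed the open pod's lid shut, then pressed the timer's large button to its stop and released it; nothing else was disturbed, and the job was handed in at about 11 s on the robot's clock.

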